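# Present the sampler arm over its base

## Task

Set up the autosampler: slide the metal base plate along the bench, without lifting it, until it lies inside the yellow tape outline. Then pick up the sampler arm by its balance point (it is heavy at the steel hub end) and hold it level and still a few centimetres above the blue stub, the hub's square hole centred over the stub and the bar running lengthwise over the long part of the plate. Finish while holding it there, without putting it down or letting go, and leave the tube rack, bottle and beaker where they stand.

Things in the scene. Friction and masses are not known exactly. Their poses are not given: they have to be found in the camera images.
- outline: yellow tape rectangle stuck flat on the black bench (no height to speak of), 196 x 136 mm inside, tape 12 mm wide; fixed. Origin at its centre on the bench, x along its long sides, y along its short sides.
- base_plate: loose aluminium plate, 180 (x) x 120 (y) x 12 mm, 0.5 to 0.75 kg. Origin: centre of its underside, z up. A blue square stub, 24 x 24 mm, faces along x and y, stands at x = -45 mm, y = 0, up to 60 mm above the underside; the long part is to +x of it. The stub can be gripped to slide and turn the plate. Starts with its x axis within 0.6 rad of the outline's.
- stub_top (a point): centre of the top face of the blue stub, 60 mm above the plate's underside; axes as the base plate's.
- sampler_arm: loose, 0.4 to 0.65 kg, lies like a bridge: 232 mm long (x), 44 high. Origin midway between hub and holder outer faces, on its underside, z up. x -116 to -60 mm: heavy steel hub 56 x 56 mm, square through hole 32 mm at x = -88. Then a white bar, 16 mm wide, 28 to 44 mm above the underside, free below. x 92 to 116: lighter blue probe holder, 30 mm wide. Balances at x = -26 mm, on the bar.
- balance (a point): middle of the bar's section at the arm's balance point (centre of mass along its length): x = -26 mm, y = 0, z = 36 mm in the arm's frame, 34 mm from the hub's face and 118 mm from the blue holder; axes as the sampler arm's.
- hub_hole (a point): centre of the lower mouth of the hub's square hole, level with the arm's underside: x = -88 mm, y = 0, z = 0 in the arm's frame; axes as the sampler arm's.
- light_end (a point): centre of the blue probe holder at the arm's light end: x = 104 mm, y = 0, z = 22 mm in the arm's frame.
- tube_rack: white tube rack, 150 (x) x 56 x 45 mm, holding blue-capped tubes, 90 mm high over all; bystander. Origin at the centre of its underside.
- reagent_bottle: amber bottle with a blue cap, 66 mm across, 130 mm high; bystander. Origin at the centre of its underside.
- beaker: small glass beaker, 66 mm across, 55 mm high; bystander. Origin at the centre of its underside.

How it is judged:
By the outcome, as a careful person would: the job done as asked, in the order asked, and still so for the second after the job is handed in, while the arm keeps its last pose, push and grip.
It also fails if it takes over 58 s, if anything falls off the work surface, if the arm or the gripper's body presses on something with over 40 N, if the wrist force passes 120 N, or if a joint passes its speed limit or range.

## Robot

A 6-joint arm with a two-finger parallel gripper is mounted at the origin on the work surface. World frame = base frame: x ahead of the robot, y to its left, z up, the work surface at z = 0. Lengths are in m, angles in rad, forces in N, time in s.
With the tool pointing down it reaches from about 0.35 to 0.925 m from the base axis. Payload 6.4 kg.
Tool frame: the origin (TCP) lies midway between the tips of the shut fingers; the grasp point (between the pads) lies 19 mm behind it; z points along the fingers, y is the line along which they close (so a half turn about z gives the same grasp; the last joint's range is limited). The gripper opens to 85 mm and grips with 20 to 120 N. Pads are 22 mm wide; open, the fingers measure 114 mm over their backs; the gripper's body (76 mm by 85 mm) begins 54 mm behind the grasp point. The pads swing forward as they close: fully open they stand 13 mm farther back than shut.
Start: joints at [-1.354, 0.245, 1.558, -0, 1.339, -0.174], TCP at [0.248, -0.601, 0.199] pointing down, gripper open.
Joint ranges: [-3.13, 3.13], [-1.02, 2.26], [0.13, 2.54], [-0.95, 4.09], [0.21, 2.88], [-2.74, 2.74]. Speed limits (rad/s): [2.57, 2.57, 3.14, 3.14, 3.14, 3.14].

## Interface

Orientations are given as a rotation vector (axis times angle).
In Python, from bench import bot, get_image, job, find_in gives the robot as it stands.
- The arm moves only by the tool servo_tool, never from a script. Its argument "steps" is one flat list of numbers, 5 for each row, row after row: the shift along the tool's x, y, z scaled (see below), then the turn about the tool's z scaled (see below), then the closure, from -1 (fully open) to 1 (shut). In form: [dx, dy, dz, roll, jaw, dx, dy, dz, roll, jaw, ...]. A call has 1 to 20 rows; each row is the pose to reach, as a shift and turn from the pose commanded when the call began, along the tool's axes at that moment, turning the shorter way round; what a row does not reach only later rows make up. The controller multiplies each number of a shift by 250 mm and each number of a turn by 180 degrees. A row lasts 1/12 s, in which the tool goes at most 41.7 mm and 7.16 degrees, less where a joint would pass 70% of its speed; a pose out of reach is approached as far as the arm can. A call with a number of a shift or a turn outside -1 to 1 is refused whole. A call with a gripper value outside its range is refused whole. The fingers move at their own pace and stop on an object; the grip force is fixed at half the most. Time passes only in rows, so rows that repeat a pose let the fingers close. It gives the time, the measured TCP pose, the force, the opening and the grip force at its end, in the units of the state.
- bot.read_state(): the state, without advancing time (a new reading comes with each control period).
- get_image(name): name is "scene" or "top" or "wrist"; returns a dict with "pixels" (400x640x3 uint8, red, green, blue), "range_z" (400x640 float32, m along the optical axis (not along the pixel's ray), 0 where there is no reading), "vfov" (degrees; the focal length in pixels is half the picture's height over the tangent of half this angle, whatever the lens; pixels are square), "cx", "cy" (the principal point, pixels), "eye" and "attitude" of the camera in the world. Camera axes: x right, y up, looking along -z (the intrinsics and any distortion apply to the point x, -y, -z); pixel columns grow to the right and rows downward; lengths in m; the calibration is good to about 2 mm. A picture is of the moment at which its call begins.
- job.close_job(): hands the job in; it is judged then, once.
Trained networks look in the newest picture that a camera, given by its name, has taken for a name from the list of things; names that differ only in an ending like _2 or _b are one class to them, and where a whole thing is asked for, a point or a joint stands for the part that bears it (a point fixed in the world has none). Each returns a list of dicts, best first, with "p" (0 to 1); they miss things now and then, are a little off and sometimes report something else, mostly with a low value. They report only what shows in the picture. A call takes as long as a camera call.
- find_in(thing, camera): "point" ([row, column] in pixels, amid what is visible of it).
The state is a dict: "time": time; "joint_pos": joint angles; "joint_vel": joint speeds; "tau": joint torques, N m; "eef_pos": TCP position; "eef_rot": TCP orientation; "wrist_force": force on the tool from outside, world axes, zero at the start; "ft_torque": the same for the moment, N m; "gripper_width": finger opening in m; "grip_force": force on a finger pad.
Only numpy, scipy, OpenCV 4.12 (cv2) and the standard library are available. Lean on these libraries where they do the work, as an engineer would, in place of code of your own. Each camera call takes 0.05 s, during which the arm holds its last target. There are 200 camera calls.

## Working session

There is one attempt and no reset: what is moved stays moved. The work goes in short steps, Python scripts to look and compute and a tool call to move; the robot and the scene stay as the last step left them, time stands still between calls to the robot, and variables do not carry over. Pictures are saved under pics/ and viewed, at most 10 in all, crops included, and the job is handed in when it is done.

Besides the shell and the picture viewer there is one more tool, called after "Emit:" as name(argument=value, ...), one argument or row to a line, values as JSON. servo_tool: Moves the arm, as the interface text tells. Its arguments: {"type":"object","properties":{"steps":{"type":"array","items":{"type":"number","minimum":-1,"maximum":1}}},"required":["steps"]}

```bash
ls; mkdir -p pics; cat > h.py <<'E'
import numpy as np, cv2
from scipy.spatial.transform import Rotation as R
from bench import bot, get_image, job, find_in
def cam(im):
    A=np.array(im["attitude"],float)
    Rm=A if A.shape==(3,3) else (R.from_rotvec(A).as_matrix() if A.size==3 else R.from_quat(A).as_matrix())
    f=200/np.tan(np.radians(im["vfov"])/2)
    return Rm,f
def cloud(im):
    Rm,f=cam(im); z=im["range_z"]; v,u=np.mgrid[0:400,0:640]
    P=np.stack([(u-im["cx"])/f*z,-(v-im["cy"])/f*z,-z],-1)
    return P@Rm.T+np.array(im["eye"])
def save(im,n): cv2.imwrite(f"pics/{n}.png",im["pixels"][:,:,::-1])
E
python3 - <<'E'
from h import *
for c in ("top","scene"):
    im=get_image(c); save(im,c+"0")
    print(c,{k:v for k,v in im.items() if k not in("pixels","range_z")})
    W=cloud(im)
    for t in ["outline","base_plate","stub_top","sampler_arm","balance","hub_hole","light_end","tube_rack","reagent_bottle","beaker"]:
        r=find_in(t,c)
        print(t,[(np.round(d["point"]),round(d["p"],2),np.round(W[int(d["point"][0]),int(d["point"][1])],3)) for d in r[:2]])
E
```

```text
pics
top {'vfov': 53.339114087141816, 'cx': 320.46257756042496, 'cy': 200.11711431805006, 'eye': array([0.48288502, 0.00312462, 1.13308187]), 'attitude': array([ 0.0882137 , -0.10453033, -1.55909365])}
outline [(array([224., 304.]), 0.9, array([0.557, 0.041, 0.001]))]
base_plate [(array([229., 392.]), 0.74, array([ 0.544, -0.208,  0.01 ]))]
stub_top [(array([229., 390.]), 0.82, array([ 0.541, -0.204,  0.017]))]
sampler_arm [(array([234., 236.]), 0.81, array([0.525, 0.224, 0.045]))]
balance [(array([234., 240.]), 0.91, array([0.524, 0.221, 0.003]))]
hub_hole [(array([239., 237.]), 0.83, array([0.511, 0.22 , 0.047]))]
light_end [(array([236., 234.]), 0.91, array([0.517, 0.229, 0.046]))]
tube_rack [(array([188., 469.]), 0.72, array([ 0.651, -0.4  ,  0.089]))]
reagent_bottle [(array([213., 160.]), 0.74, array([0.573, 0.409, 0.1  ]))]
beaker [(array([140., 341.]), 0.86, array([ 0.799, -0.063,  0.007]))]
scene {'vfov': 42.26779832457019, 'cx': 317.9489381962776, 'cy': 209.15941287786657, 'eye': array([ 1.06146342, -0.59575295,  1.2332562 ]), 'attitude': array([0.55416926, 0.18105465, 0.65246629])}
outline [(array([245., 297.]), 0.59, array([ 0.601, -0.088, -0.004]))]
base_plate [(array([265., 253.]), 0.57, array([ 0.556, -0.214,  0.01 ]))]
stub_top [(array([266., 251.]), 0.75, array([ 0.553, -0.218,  0.011])), (array([151., 340.]), 0.44, array([0.518, 0.219, 0.042]))]
sampler_arm [(array([152., 337.]), 0.75, array([0.51 , 0.216, 0.029]))]
balance [(array([151., 339.]), 0.81, array([0.513, 0.216, 0.036]))]
hub_hole []
light_end [(array([153., 339.]), 0.87, array([0.513, 0.217, 0.031]))]
tube_rack [(array([345., 223.]), 0.58, array([ 0.671, -0.426,  0.088]))]
reagent_bottle [(array([116., 396.]), 0.61, array([0.588, 0.404, 0.079]))]
beaker [(array([270., 356.]), 0.83, array([ 0.774, -0.052, -0.001]))]
```

View pics/top0.png

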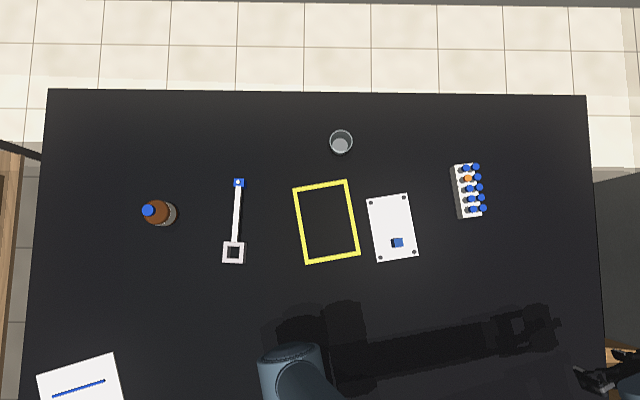

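View pics/scene0.png

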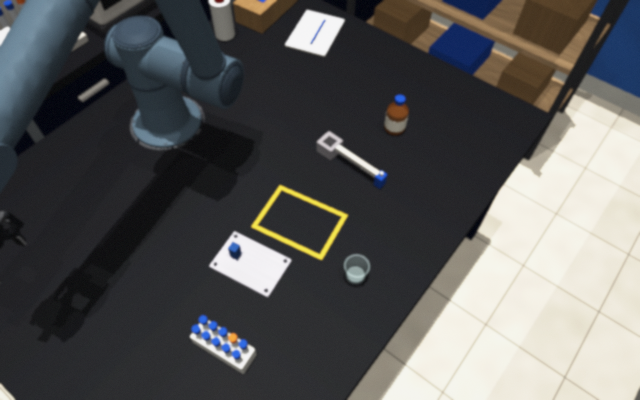

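The top view shows the outline centred near (row 222, col 327), the plate at (228, 392) with its stub at (242, 397), the sampler arm's hub at (252, 233) and its holder at (183, 239). The scene view agrees. I'll segment these by colour next.

```bash
cat >> h.py <<'E'
def onplane(im,uv,z):
    Rm,f=cam(im); uv=np.atleast_2d(uv).astype(float)
    d=np.c_[(uv[:,0]-im["cx"])/f,-(uv[:,1]-im["cy"])/f,-np.ones(len(uv))]@Rm.T
    e=np.array(im["eye"]); return (e+d*((z-e[2])/d[:,2])[:,None])[:,:2]
def mask(im,kind):
    H=cv2.cvtColor(im["pixels"],cv2.COLOR_RGB2HSV)
    lo,hi={"y":((20,90,90),(38,255,255)),"b":((100,110,50),(130,255,255)),"w":((0,0,110),(180,60,255))}[kind]
    return cv2.inRange(H,lo,hi)
def rect(im,m,z,box,hull=True):
    u0,u1,v0,v1=box; M=np.zeros_like(m); M[v0:v1,u0:u1]=m[v0:v1,u0:u1]
    n,L,S,C=cv2.connectedComponentsWithStats(M)
    k=1+np.argmax(S[1:,4]); v,u=np.nonzero(L==k)
    P=onplane(im,np.c_[u,v],z)
    (cx,cy),(w,h),a=cv2.minAreaRect((P*1000).astype(np.float32))
    if h>w: w,h,a=h,w,a+90
    return np.round([cx,cy,w,h,(a+90)%180-90],1), P.mean(0)*1000
E
python3 - <<'E'
from h import *
im=get_image("top"); y,b,w=[mask(im,k) for k in "ybw"]
print("outline",rect(im,y,0,(280,370,170,275)))
print("plate",rect(im,w|b,.012,(362,422,185,270)))
print("stub",rect(im,b,.06,(380,410,230,255)))
print("arm",rect(im,w|b,.044,(215,255,170,272)))
print("hub",rect(im,w,.044,(215,255,241,272)))
print("holder",rect(im,b,.044,(225,255,170,192)))
W=cloud(im)
for p in [(252,224),(183,239),(215,237),(242,397),(215,390),(200,345)]: print(p,np.round(W[p],3))
print(bot.read_state())
E
```

```text
outline (array([563.9, -23.8, 224.2, 161.7,  10.7]), array([561.95074876, -24.04969644]))
plate (array([ 548.4, -209.4,  181.2,  119.5,    9.7]), array([ 547.91899104, -209.3749744 ]))
stub (array([ 504.2, -216.8,   21.7,   21.4,  -89.5]), array([ 504.08436163, -216.84618734]))
arm (array([561.3, 224.8, 232.6,  56.6,  -2.6]), array([547.11045398, 224.9910398 ]))
hub (array([474.4, 228.7,  58.4,  56.6,  -2.6]), array([474.22800332, 228.92712984]))
holder (array([662.9, 216.6,  36.4,  28. , -89.4]), array([664.22287489, 215.7379724 ]))
(252, 224) [0.473 0.252 0.045]
(183, 239) [0.661 0.216 0.052]
(215, 237) [0.574 0.22  0.044]
(242, 397) [ 0.504 -0.214  0.06 ]
(215, 390) [ 0.581 -0.205  0.011]
(200, 345) [ 0.624 -0.078  0.002]
{'time': 1.15, 'joint_pos': array([-1.35409805e+00,  2.45071481e-01,  1.55780697e+00, -7.44822136e-06,
        1.33871533e+00, -1.74122432e-01]), 'joint_vel': array([-2.22723973e-03, -4.50593399e-05, -5.55342078e-04, -1.28122614e-03,
       -1.73733105e-03, -1.50900762e-03]), 'tau': array([ 5.11574672e-04, -4.29513538e+01, -3.26424336e+01, -8.46173793e-05,
        4.46749191e-04, -9.91126456e-06]), 'eef_pos': array([ 0.24760683, -0.60099658,  0.19870476]), 'eef_rot': array([-3.08180062e+00, -6.10002649e-01,  1.14211694e-05]), 'wrist_force': array([-0.46896467, -0.07959075,  0.92464755]), 'ft_torque': array([-0.02172298,  0.00913457, -0.0079531 ]), 'grip_force': 0.0, 'gripper_width': 0.08524298342433125}
```

```bash
cat >> h.py <<'E'
def go(x,y,z,yaw):
    s=bot.read_state(); M=R.from_rotvec(s["eef_rot"]).as_matrix()
    d=M.T@(np.array([x,y,z])-s["eef_pos"])/.25
    cy=np.degrees(np.arctan2(M[1,0],M[0,0])); r=-((yaw-cy+90)%180-90)/180
    print("now",np.round(s["eef_pos"],4),"yaw",round(cy,2),"tilt",round(float(M[2,2]),5),"t",s["time"]," cmd",np.round(d,4),round(r,4),"F",np.round(s["wrist_force"],1),"w",round(s["gripper_width"],4))
E
python3 -c "
from h import *
go(.504,-.217,.13,9.7)"
```

```text
now [ 0.2476 -0.601   0.1987] yaw 22.39 tilt -1.0 t 1.15  cmd [ 1.5334 -1.0295  0.2748] 0.0705 F [-0.5 -0.1  0.9] w 0.0852
```

Emit:
servo_tool(
  steps=[0.8, -0.5, 0, 0.07, -1, 0.8, -0.5, 0, 0.07, -1, 0.8, -0.5, 0, 0.07, -1, 0.8, -0.5, 0, 0.07, -1, 0.8, -0.5, 0, 0.07, -1, 0.8, -0.5, 0, 0.07, -1, 0.8, -0.5, 0, 0.07, -1],
)

```text
time: 1.73
eef_pos: [0.3874, -0.4052, 0.1988]
eef_rot: [-3.128, -0.277, -0.001]
wrist_force: [-0.1, -0.1, -1.0]
gripper_width: 0.0855
grip_force: 0.0
```

```bash
python3 -c "
from h import *
go(.504,-.217,.13,9.7)"
```

```text
now [ 0.3874 -0.4052  0.1988] yaw 10.1 tilt -1.0 t 1.7333  cmd [ 0.5909 -0.6592  0.2764] 0.0022 F [-0.1 -0.1 -1. ] w 0.0855
```

Emit:
servo_tool(
  steps=[0.59, -0.66, 0.27, 0.002, -1, 0.59, -0.66, 0.27, 0.002, -1, 0.59, -0.66, 0.27, 0.002, -1, 0.59, -0.66, 0.27, 0.002, -1, 0.59, -0.66, 0.27, 0.002, -1, 0.59, -0.66, 0.27, 0.002, -1, 0.59, -0.66, 0.27, 0.002, -1, 0.59, -0.66, 0.27, 0.002, -1, 0.59, -0.66, 0.27, 0.002, -1],
)

```text
time: 2.48
eef_pos: [0.5022, -0.2227, 0.1316]
eef_rot: [3.13, 0.257, 0.001]
wrist_force: [-0.0, 0.6, -0.2]
gripper_width: 0.0855
grip_force: 0.0
```

```bash
python3 - <<'E'
from h import *
im=get_image("wrist"); save(im,"w0"); W=cloud(im)
for t in ["stub_top","base_plate"]:
    print(t,[(np.round(d["point"]),round(d["p"],2)) for d in find_in(t,"wrist")[:2]])
b=mask(im,"b")>0; h=b&(np.abs(W[...,2]-.06)<.006)
P=W[h][:,:2]*1000; print(len(P),cv2.minAreaRect(P.astype(np.float32)))
print(np.round(im["eye"],3))
go(.504,-.217,.025,9.7)
E
```

```text
stub_top [(array([112., 311.]), 0.75)]
base_plate [(array([114., 310.]), 0.67)]
986 ((502.8820495605469, -217.55068969726562), (23.727266311645508, 23.0417423248291), 9.70431137084961)
[ 0.573 -0.21   0.307]
now [ 0.5021 -0.2231  0.1319] yaw 9.32 tilt -1.0 t 2.6333  cmd [ 0.0112 -0.0233  0.4274] -0.0021 F [-0.6  0.7  0.6] w 0.0852
```

Emit:
servo_tool(
  steps=[0.01, -0.023, 0.2, -0.002, -1, 0.01, -0.023, 0.3, -0.002, -1, 0.01, -0.023, 0.42, -0.002, -1, 0.01, -0.023, 0.42, -0.002, -1, 0.01, -0.023, 0.42, -0.002, -1, 0.01, -0.023, 0.42, -0.002, -1, 0.01, -0.023, 0.42, -0.002, 1, 0.01, -0.023, 0.42, -0.002, 1, 0.01, -0.023, 0.42, -0.002, 1, 0.01, -0.023, 0.42, -0.002, 1, 0.01, -0.023, 0.42, -0.002, 1, 0.01, -0.023, 0.42, -0.002, 1, 0.01, -0.023, 0.42, -0.002, 1, 0.01, -0.023, 0.42, -0.002, 1],
)

```text
time: 3.8
eef_pos: [0.5047, -0.2159, 0.0275]
eef_rot: [3.129, 0.268, 0.003]
wrist_force: [0.5, 0.6, 6.0]
gripper_width: 0.0002
grip_force: 3.0
```

```bash
python3 - <<'E'
from h import *
go(.504,-.217,.025,9.7)
s=bot.read_state()["eef_pos"]
go(s[0]+.0155,s[1]+.1847,s[2],10.7)
im=get_image("top"); y,b,w=[mask(im,k) for k in "ybw"]
print("plate",rect(im,w|b,.012,(362,422,185,270)))
E
```

```text
now [ 0.5047 -0.2159  0.0275] yaw 9.8 tilt -1.0 t 3.8  cmd [-0.0035  0.0038  0.0098] 0.0005 F [0.5 0.6 6. ] w 0.0002
now [ 0.5047 -0.2159  0.0275] yaw 9.8 tilt -1.0 t 3.8  cmd [ 1.868e-01 -7.175e-01 -6.000e-04] -0.005 F [0.5 0.6 6. ] w 0.0002
plate (array([ 552.4, -208.8,  173. ,  119.5,    9.8]), array([ 578.78217752, -190.65134226]))
```

```bash
python3 - <<'E'
from h import *
im=get_image("wrist"); save(im,"w1"); im2=get_image("scene")
cv2.imwrite("pics/s1.png",cv2.resize(im2["pixels"][180:330,150:350,::-1],None,fx=3,fy=3))
print(bot.read_state())
E
```

```text
{'time': 3.95, 'joint_pos': array([-6.10955670e-01,  2.34513989e-01,  1.91730371e+00,  3.12265397e-04,
        9.87708702e-01,  7.88689419e-01]), 'joint_vel': array([ 0.00136441, -0.00073559,  0.00085995,  0.00218412,  0.00137897,
        0.00069648]), 'tau': array([-4.43522763e-01, -3.34488380e+01, -2.44894481e+01, -1.37727521e-01,
       -2.14900277e-01, -5.76270031e-04]), 'eef_pos': array([ 0.50471164, -0.21591173,  0.02747105]), 'eef_rot': array([3.12899685e+00, 2.68150851e-01, 2.75153647e-03]), 'wrist_force': array([-0.10917984,  0.90893295,  6.1562028 ]), 'ft_torque': array([0.14067193, 0.03314552, 0.02328653]), 'grip_force': 3.01356606486479, 'gripper_width': 0.00023411279030399032}
```

View pics/s1.png

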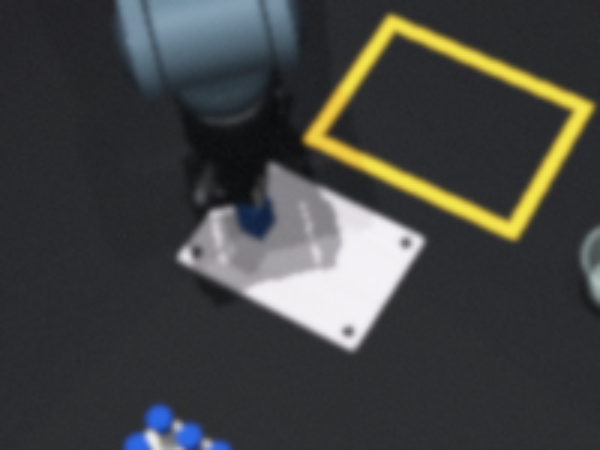

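View pics/w1.png

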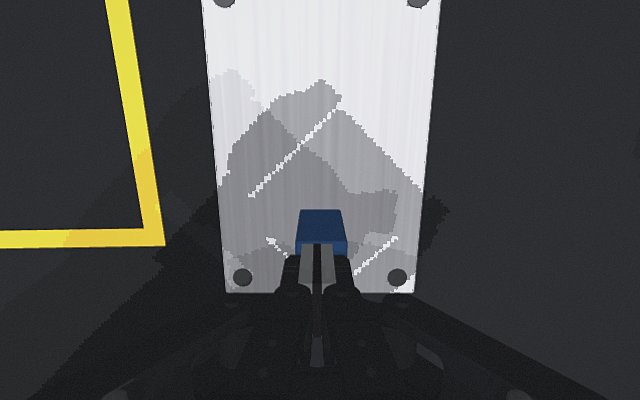

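The scene crop shows the gripper over the robot side of the stub. The wrist picture shows the fingers shut at col 318, with the stub at rows 210–255 just ahead of them. So this grasp missed; I'll check the depths to see why.

```bash
python3 - <<'E'
from h import *
im=get_image("wrist"); W=cloud(im)
for v in range(205,400,8): print(v,[list(np.round(W[v,u],3)) for u in (312,322,340)])
print(im["eye"],im["attitude"],im["vfov"],im["cx"],im["cy"])
E
```

```text
205 [[np.float64(0.515), np.float64(-0.211), np.float64(0.012)], [np.float64(0.516), np.float64(-0.216), np.float64(0.012)], [np.float64(0.518), np.float64(-0.227), np.float64(0.011)]]
213 [[np.float64(0.513), np.float64(-0.211), np.float64(0.02)], [np.float64(0.514), np.float64(-0.217), np.float64(0.02)], [np.float64(0.516), np.float64(-0.227), np.float64(0.021)]]
221 [[np.float64(0.514), np.float64(-0.211), np.float64(0.035)], [np.float64(0.514), np.float64(-0.216), np.float64(0.034)], [np.float64(0.516), np.float64(-0.226), np.float64(0.035)]]
229 [[np.float64(0.513), np.float64(-0.211), np.float64(0.045)], [np.float64(0.514), np.float64(-0.216), np.float64(0.046)], [np.float64(0.516), np.float64(-0.225), np.float64(0.046)]]
237 [[np.float64(0.514), np.float64(-0.211), np.float64(0.056)], [np.float64(0.514), np.float64(-0.216), np.float64(0.055)], [np.float64(0.516), np.float64(-0.224), np.float64(0.056)]]
245 [[np.float64(0.514), np.float64(-0.212), np.float64(0.065)], [np.float64(0.515), np.float64(-0.216), np.float64(0.067)], [np.float64(0.514), np.float64(-0.224), np.float64(0
[... 2918 characters left out ...]
p.float64(0.142)]]
381 [[np.float64(0.514), np.float64(-0.212), np.float64(0.14)], [np.float64(0.515), np.float64(-0.214), np.float64(0.14)], [np.float64(0.515), np.float64(-0.219), np.float64(0.14)]]
389 [[np.float64(0.514), np.float64(-0.212), np.float64(0.142)], [np.float64(0.514), np.float64(-0.214), np.float64(0.142)], [np.float64(0.515), np.float64(-0.219), np.float64(0.142)]]
397 [[np.float64(0.514), np.float64(-0.212), np.float64(0.144)], [np.float64(0.515), np.float64(-0.214), np.float64(0.144)], [np.float64(0.516), np.float64(-0.218), np.float64(0.145)]]
[ 0.57522231 -0.20265912  0.20290797] [-0.24160512  0.20003288 -1.39014524] 60.48698515734909 316.6503934679449 198.6844475728077
```

The fingertips are resting on top of the stub at z≈0.06 while the reported TCP is 0.0275. So the real tips sit about 32 mm higher than reported. I'll open, go down 32 mm further and grip again.

Emit:
servo_tool(
  steps=[-0.003, 0.003, 0, 0, -1, -0.003, 0.003, 0, 0, -1, -0.003, 0.003, 0, 0, -1, -0.003, 0.003, 0, 0, -1, -0.003, 0.003, 0, 0, -1, -0.003, 0.003, 0, 0, -1, -0.003, 0.003, 0.05, 0, -1, -0.003, 0.003, 0.09, 0, -1, -0.003, 0.003, 0.13, 0, -1, -0.003, 0.003, 0.13, 0, -1],
)

```text
time: 4.83
eef_pos: [0.5009, -0.2148, -0.0097]
eef_rot: [-3.126, -0.268, 0.007]
wrist_force: [-0.5, -0.1, -0.8]
gripper_width: 0.0858
grip_force: 0.0
```

```bash
python3 - <<'E'
from h import *
go(.504,-.217,-.006,9.7)
im=get_image("wrist"); save(im,"w2"); W=cloud(im)
E
```

```text
now [ 0.5009 -0.2148 -0.0097] yaw 9.79 tilt -0.99998 t 4.8333  cmd [ 0.0108  0.0106 -0.0147] 0.0005 F [-0.5 -0.1 -0.8] w 0.0858
```

View pics/w2.png

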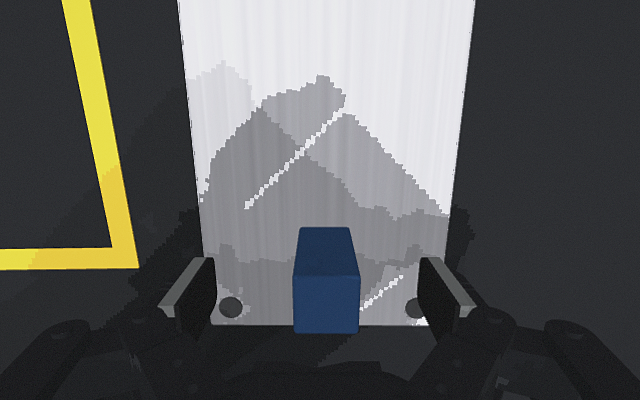

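The open pads now straddle the stub: pads at cols 195 and 440, stub at 325. I'll close.

Emit:
servo_tool(
  steps=[0.01, 0.01, -0.01, 0, -1, 0.01, 0.01, -0.01, 0, -1, 0.01, 0.01, -0.01, 0, 1, 0.01, 0.01, -0.01, 0, 1, 0.01, 0.01, -0.01, 0, 1, 0.01, 0.01, -0.01, 0, 1, 0.01, 0.01, -0.01, 0, 1, 0.01, 0.01, -0.01, 0, 1, 0.01, 0.01, -0.01, 0, 1, 0.01, 0.01, -0.01, 0, 1],
)

```text
time: 5.72
eef_pos: [0.5061, -0.2185, -0.0035]
eef_rot: [3.13, 0.268, 0.0]
wrist_force: [-0.8, 1.1, 2.6]
gripper_width: 0.0228
grip_force: 60.6
```

```bash
python3 - <<'E'
from h import *
s=bot.read_state()["eef_pos"]; print(bot.read_state()["grip_force"])
go(s[0]+.0155,s[1]+.1847,s[2],10.7)
E
```

```text
60.61595320701599
now [ 0.5061 -0.2185 -0.0035] yaw 9.79 tilt -1.0 t 5.7167  cmd [ 1.868e-01 -7.175e-01 -1.000e-04] -0.005 F [-0.8  1.1  2.6] w 0.0228
```

Emit:
servo_tool(
  steps=[0.008, -0.03, 0, 0, 1, 0.023, -0.09, 0, -0.001, 1, 0.044, -0.17, 0, -0.001, 1, 0.065, -0.25, 0, -0.002, 1, 0.086, -0.33, 0, -0.002, 1, 0.107, -0.41, 0, -0.003, 1, 0.128, -0.49, 0, -0.003, 1, 0.148, -0.57, 0, -0.004, 1, 0.167, -0.64, 0, -0.005, 1, 0.18, -0.69, 0, -0.005, 1, 0.187, -0.717, 0, -0.005, 1, 0.187, -0.717, 0, -0.005, 1, 0.187, -0.717, 0, -0.005, 1, 0.187, -0.717, 0, -0.005, 1],
)

```text
time: 6.88
eef_pos: [0.5219, -0.0331, -0.0035]
eef_rot: [-3.126, -0.293, -0.001]
wrist_force: [-0.1, 5.3, 5.0]
gripper_width: 0.023
grip_force: 60.9
```

```bash
python3 - <<'E'
from h import *
go(.5216,-.0338,-.0035,10.7)
im=get_image("wrist"); W=cloud(im); save(im,"w3")
y=mask(im,"y")>0; w=(mask(im,"w")>0)&(np.abs(W[...,2]-.012)<.005)
for n,m in(("y",y),("w",w)):
    P=W[m][:,:2]*1000; P=P[::max(1,len(P)//5000)]; print(n,len(P),cv2.minAreaRect(P.astype(np.float32)))
im=get_image("top"); save(im,"t3"); yy=mask(im,"y"); print("outline",rect(im,yy,0,(280,370,170,275)))
E
```

```text
now [ 0.5219 -0.0331 -0.0035] yaw 10.7 tilt -1.0 t 6.8833  cmd [-0.0015  0.0024 -0.0001] -0.0 F [-0.1  5.3  5. ] w 0.023
y 5216 ((542.6620483398438, -27.69549560546875), (183.87066650390625, 161.6898651123047), 10.584850311279297)
w 5240 ((559.618896484375, -25.200088500976562), (143.77027893066406, 120.00626373291016), 10.852862358093262)
outline (array([597.3, -17.6, 161.7, 156.2, -79.3]), array([629.82689751,  -6.78498837]))
```

View pics/w3.png

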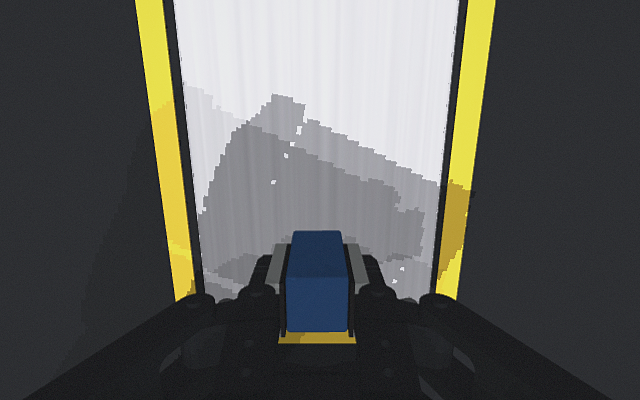

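The plate lies evenly between the long tape sides (tape at cols 160 and 465). I'll release it, rise and check it from above.

Emit:
servo_tool(
  steps=[0, 0, 0, 0, -1, 0, 0, 0, 0, -1, 0, 0, 0, 0, -1, 0, 0, 0, 0, -1, 0, 0, 0, 0, -1, 0, 0, -0.1, 0, -1, 0, 0, -0.3, 0, -1, 0, 0, -0.44, 0, -1, 0, 0, -0.44, 0, -1, 0, 0, -0.44, 0, -1],
)

```text
time: 7.82
eef_pos: [0.5241, -0.0346, 0.1097]
eef_rot: [3.125, 0.292, 0.011]
wrist_force: [0.1, -0.6, -2.2]
gripper_width: 0.0852
grip_force: 0.0
```

```bash
python3 - <<'E'
from h import *
go(.5353,.226,.1,-2.6)
E
```

```text
now [ 0.5241 -0.0346  0.1097] yaw 10.69 tilt -0.99997 t 7.8167  cmd [ 0.237  -1.0161  0.0368] 0.0738 F [ 0.1 -0.6 -2.2] w 0.0852
```

Emit:
servo_tool(
  steps=[0.235, -1, 0.01, 0.074, -1, 0.235, -1, 0.01, 0.074, -1, 0.235, -1, 0.01, 0.074, -1, 0.235, -1, 0.01, 0.074, -1, 0.235, -1, 0.01, 0.074, -1, 0.235, -1, 0.01, 0.074, -1, 0.235, -1, 0.01, 0.074, -1, 0.235, -1, 0.01, 0.074, -1, 0.235, -1, 0.01, 0.074, -1, 0.235, -1, 0.01, 0.074, -1],
)

```text
time: 8.65
eef_pos: [0.5322, 0.2217, 0.1024]
eef_rot: [3.14, -0.073, -0.004]
wrist_force: [-0.1, -0.4, 0.8]
gripper_width: 0.0854
grip_force: 0.0
```

```bash
python3 - <<'E'
from h import *
im=get_image("top"); y,b,w=[mask(im,k) for k in "ybw"]
o=rect(im,y,0,(280,370,170,275)); p=rect(im,w|b,.012,(290,366,175,270)); print("outline",o[0],"plate",p[0]); print("stub",rect(im,b,.06,(290,366,230,270)))
cv2.imwrite("pics/t4.png",cv2.resize(im["pixels"][160:290,190:390,::-1],None,fx=4,fy=4))
im=get_image("wrist"); W=cloud(im); save(im,"w4")
m=(np.abs(W[...,2]-.044)<.004)&((mask(im,"w")|mask(im,"b"))>0)
P=W[m][:,:2]*1000; print("arm",len(P),cv2.minAreaRect(P.astype(np.float32)))
bar=P[(P[:,0]>515)&(P[:,0]<640)]; print("bar",cv2.fitLine(bar.astype(np.float32),cv2.DIST_HUBER,0,.1,.1).ravel(), bar.mean(0), np.percentile(P[:,0],[0.2,99.8]))
go(.5353,.226,.1,-2.6)
E
```

```text
outline [563.9 -23.8 224.2 161.7  10.7] plate [564.  -24.8 181.5 119.2  10.8]
stub (array([519.1, -33. ,  23. ,  22.4, -80.1]), array([519.00431226, -32.8388194 ]))
arm 8200 ((548.9158935546875, 310.8022766113281), (218.41177368164062, 218.71072387695312), 2.247194766998291)
bar [ 9.9902910e-01 -4.4055663e-02  5.8250995e+02  2.2411278e+02] [583.51853671 240.8911211 ] [445.03776638 660.45556928]
now [0.5327 0.2214 0.103 ] yaw -2.73 tilt -1.0 t 8.75  cmd [ 0.0095 -0.0191  0.0121] -0.0007 F [0.4 0.2 0. ] w 0.0852
```

View pics/t4.png

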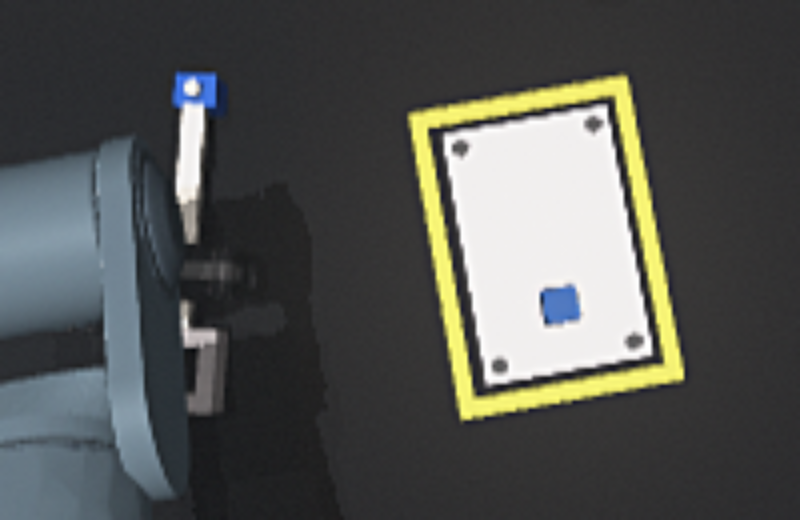

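The plate sits centrally inside the tape (0 to 1 mm off, 0.1°), and the bar pose is confirmed. I'll go down over the balance point.

Emit:
servo_tool(
  steps=[0.0095, -0.019, 0, -0.001, -1, 0.0095, -0.019, 0.1, -0.001, -1, 0.0095, -0.019, 0.2, -0.001, -1, 0.0095, -0.019, 0.3, -0.001, -1, 0.0095, -0.019, 0.38, -0.001, -1, 0.0095, -0.019, 0.44, -0.001, -1, 0.0095, -0.019, 0.47, -0.001, -1, 0.0095, -0.019, 0.47, -0.001, -1, 0.0095, -0.019, 0.47, -0.001, -1, 0.0095, -0.019, 0.47, -0.001, -1],
)

```text
time: 9.58
eef_pos: [0.5368, 0.2275, -0.0124]
eef_rot: [-3.14, 0.068, -0.004]
wrist_force: [0.3, 0.8, -0.8]
gripper_width: 0.0856
grip_force: 0.0
```

```bash
python3 - <<'E'
from h import *
go(.5353,.226,-.0155,-2.6)
im=get_image("wrist"); W=cloud(im); save(im,"w5")
m=(np.abs(W[...,2]-.044)<.006)&((mask(im,"w"))>0)
P=W[m]*1000; P=P[np.abs(P[:,1]-226)<45]
bar=P[(P[:,0]>510)&(P[:,0]<640)&(np.abs(P[:,1]-226)<15)]; print(len(bar),cv2.fitLine(bar[:,:2].astype(np.float32),cv2.DIST_HUBER,0,.1,.1).ravel(), bar[:,0].min())
for v in range(180,400,10): print(v,*[np.round(W[v,u],3).tolist() for u in (280,300,318,336,450)])
E
```

```text
now [ 0.5368  0.2275 -0.0124] yaw -2.47 tilt -1.0 t 9.5833  cmd [-0.0058  0.0062  0.0123] 0.0007 F [ 0.3  0.8 -0.8] w 0.0856
15385 [ 9.9904072e-01 -4.3790922e-02  5.8274078e+02  2.2349179e+02] 510.00657970458786
180 [0.57, 0.244, -0.001] [0.57, 0.235, 0.0] [0.58, 0.226, 0.045] [0.58, 0.219, 0.045] [0.567, 0.162, 0.0]
190 [0.565, 0.245, 0.001] [0.565, 0.235, -0.0] [0.577, 0.226, 0.045] [0.576, 0.219, 0.044] [0.562, 0.161, 0.0]
200 [0.56, 0.245, 0.001] [0.56, 0.235, 0.0] [0.573, 0.226, 0.045] [0.572, 0.219, 0.044] [0.556, 0.161, -0.0]
210 [0.608, 0.225, 0.163] [0.555, 0.235, 0.001] [0.569, 0.226, 0.044] [0.569, 0.22, 0.044] [0.551, 0.161, 0.0]
220 [0.55, 0.246, 0.0] [0.549, 0.236, 0.0] [0.565, 0.226, 0.044] [0.564, 0.22, 0.044] [0.546, 0.16, 0.001]
230 [0.544, 0.246, -0.0] [0.544, 0.236, -0.0] [0.561, 0.226, 0.045] [0.561, 0.22, 0.045] [0.54, 0.159, -0.001]
240 [0.538, 0.247, -0.001] [0.538, 0.236, -0.0] [0.557, 0.227, 0.044] [0.557, 0.22, 0.044] [0.535, 0.16, 0.001]
250 [0.534, 0.247, 0.001] [0.533, 0.237, 0.001] [0.553, 0.227, 0.044] [0.552, 0.22, 0.042] [0.529, 0.159, 0.0]
260 [0.52
[... 855 characters left out ...]
44] [0.535, 0.185, 0.069]
340 [0.502, 0.246, 0.03] [0.608, 0.225, 0.163] [0.512, 0.228, 0.044] [0.512, 0.221, 0.044] [0.551, 0.195, 0.094]
350 [0.502, 0.246, 0.037] [0.501, 0.237, 0.036] [0.508, 0.229, 0.045] [0.507, 0.221, 0.044] [0.551, 0.197, 0.097]
360 [0.502, 0.245, 0.043] [0.501, 0.237, 0.042] [0.503, 0.229, 0.044] [0.502, 0.221, 0.044] [0.552, 0.198, 0.101]
370 [0.545, 0.237, 0.095] [0.546, 0.232, 0.096] [0.545, 0.227, 0.095] [0.545, 0.223, 0.096] [0.551, 0.199, 0.103]
380 [0.547, 0.236, 0.1] [0.547, 0.231, 0.1] [0.546, 0.227, 0.1] [0.547, 0.223, 0.101] [0.551, 0.2, 0.106]
390 [0.547, 0.236, 0.102] [0.608, 0.225, 0.163] [0.548, 0.227, 0.104] [0.546, 0.223, 0.102] [0.551, 0.201, 0.108]
```

View pics/w5.png

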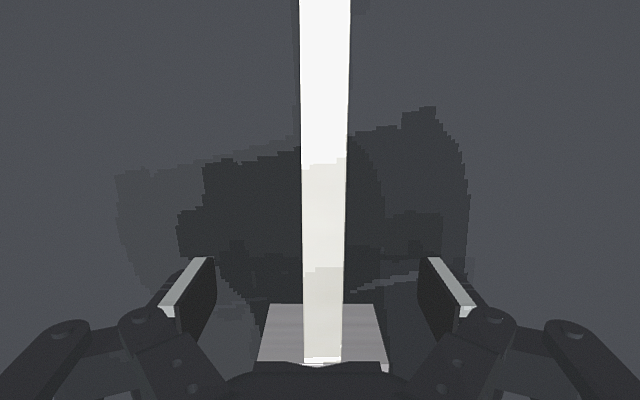

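Pads straddle the bar (cols 195 and 440, bar at 322), and the hub face at x=0.5015 puts the balance at 0.5355. I'll correct slightly, close and lift a little.

Emit:
servo_tool(
  steps=[-0.005, 0.006, 0.01, 0.001, -1, -0.005, 0.006, 0.01, 0.001, -1, -0.005, 0.006, 0.01, 0.001, 1, -0.005, 0.006, 0.01, 0.001, 1, -0.005, 0.006, 0.01, 0.001, 1, -0.005, 0.006, 0.01, 0.001, 1, -0.005, 0.006, 0.01, 0.001, 1, -0.005, 0.006, 0.01, 0.001, 1, -0.005, 0.006, 0.01, 0.001, 1, -0.005, 0.006, 0.01, 0.001, 1, -0.005, 0.006, -0.01, 0.001, 1, -0.005, 0.006, -0.04, 0.001, 1, -0.005, 0.006, -0.08, 0.001, 1, -0.005, 0.006, -0.11, 0.001, 1, -0.005, 0.006, -0.12, 0.001, 1, -0.005, 0.006, -0.12, 0.001, 1, -0.005, 0.006, -0.12, 0.001, 1],
)

```text
time: 11.05
eef_pos: [0.5342, 0.226, 0.0164]
eef_rot: [-3.141, 0.072, -0.0]
wrist_force: [-0.6, -0.1, -5.1]
gripper_width: 0.0149
grip_force: 58.9
```

```bash
cat >> h.py <<'E'
def bartop(im):
    # bar/hub surface fit in world from the wrist camera: pixels near tool axis in the tool frame
    W=cloud(im); s=bot.read_state(); M=R.from_rotvec(s["eef_rot"]).as_matrix()
    Q=(W-s["eef_pos"])@M; m=(np.abs(Q[...,1])<.006)&(Q[...,0]>.02)&(Q[...,0]<.12)&(Q[...,2]<0.0)&(Q[...,2]>-.12)&(mask(im,"w")>0)
    P=W[m]; q=Q[m]; k=np.polyfit(q[:,0],q[:,2],1)
    m2=(Q[...,0]>.02)&(Q[...,0]<.11)&(np.abs(Q[...,1])<.02)&(np.abs(Q[...,2]-np.polyval(k,Q[...,0]))<.004)&(mask(im,"w")>0)
    P2=W[m2][:,:2].astype(np.float32)*1000; l=cv2.fitLine(P2,cv2.DIST_HUBER,0,.1,.1).ravel()
    print("bar n",m.sum(),"pitch deg (+ = light end low)",round(np.degrees(np.arctan(k[0])),2),"z@grip top",round(s["eef_pos"][2]-k[1],4),"yaw",round(np.degrees(np.arctan(l[1]/l[0])),2),"line pt",l[2:], "h",np.round(P[:,2].min(),3),np.round(P[:,2].max(),3))
    return W,Q
E
python3 - <<'E'
from h import *
s=bot.read_state(); print(s["grip_force"],s["ft_torque"])
go(.5353,.226,.1,-2.6); im=get_image("wrist"); save(im,"w6"); bartop(im)
E
```

```text
58.86873185634613 [ 0.00344188 -0.00766372 -0.03390354]
now [0.5342 0.226  0.0164] yaw -2.63 tilt -1.0 t 11.05  cmd [ 0.0043 -0.0004 -0.3343] -0.0002 F [-0.6 -0.1 -5.1] w 0.0149
bar n 8951 pitch deg (+ = light end low) -0.04 z@grip top 0.0766 yaw -2.71 line pt [597.8214  223.42361] h 0.074 0.079
```

The bar is gripped and level (pitch −0.04°). I'll raise it, then carry it over.

Emit:
servo_tool(
  steps=[0, 0, -0.03, 0, 1, 0, 0, -0.1, 0, 1, 0, 0, -0.18, 0, 1, 0, 0, -0.25, 0, 1, 0, 0, -0.28, 0, 1, 0, 0, -0.28, 0, 1, 0, 0, -0.28, 0, 1],
)

```text
time: 11.68
eef_pos: [0.534, 0.2259, 0.086]
eef_rot: [3.141, -0.072, -0.0]
wrist_force: [-0.1, 0.7, -5.4]
gripper_width: 0.0146
grip_force: 59.0
```

```bash
python3 - <<'E'
from h import *
go(.5791,-.0217,.086,10.85)
E
```

```text
now [0.534  0.2259 0.086 ] yaw -2.63 tilt -1.0 t 11.6833  cmd [ 2.256e-01  9.810e-01 -1.000e-04] -0.0749 F [-0.1  0.7 -5.4] w 0.0146
```

Emit:
servo_tool(
  steps=[0.007, 0.03, 0, -0.002, 1, 0.018, 0.08, 0, -0.006, 1, 0.035, 0.15, 0, -0.011, 1, 0.051, 0.22, 0, -0.017, 1, 0.067, 0.29, 0, -0.022, 1, 0.083, 0.36, 0, -0.027, 1, 0.099, 0.43, 0, -0.033, 1, 0.115, 0.5, 0, -0.038, 1, 0.131, 0.57, 0, -0.043, 1, 0.147, 0.64, 0, -0.049, 1, 0.163, 0.71, 0, -0.054, 1, 0.179, 0.78, 0, -0.06, 1, 0.196, 0.85, 0, -0.065, 1, 0.209, 0.91, 0, -0.07, 1, 0.219, 0.955, 0, -0.073, 1, 0.225, 0.98, 0, -0.075, 1, 0.225, 0.98, 0, -0.075, 1, 0.225, 0.98, 0, -0.075, 1, 0.225, 0.98, 0, -0.075, 1],
)

```text
time: 13.27
eef_pos: [0.5786, -0.0207, 0.0855]
eef_rot: [-3.127, -0.298, 0.002]
wrist_force: [0.7, 0.2, -4.3]
gripper_width: 0.0149
grip_force: 59.0
```

```bash
python3 - <<'E'
from h import *
go(.5791,-.0217,.079,10.85)
im=get_image("wrist"); save(im,"w7"); bartop(im)
im=get_image("scene"); cv2.imwrite("pics/s7.png",cv2.resize(im["pixels"][150:300,200:400,::-1],None,fx=4,fy=4))
im=get_image("top"); y,b,w=[mask(im,k) for k in "ybw"]
cv2.imwrite("pics/t7.png",cv2.resize(im["pixels"][160:290,270:390,::-1],None,fx=4,fy=4))
z=im["range_z"]; W=cloud(im); h=(np.abs(W[...,2]-.146)<.008)&(np.abs(W[...,0]-.52)<.06)&(np.abs(W[...,1]+.033)<.06)
v,u=np.nonzero(h); P=onplane(im,np.c_[u,v],.146)*1000; print("hub pts",len(P),cv2.minAreaRect(P.astype(np.float32)))
h=(W[...,2]>.12)&(W[...,2]<.16)&(b>0)&(W[...,0]>.62); v,u=np.nonzero(h); P=onplane(im,np.c_[u,v],.146)*1000; print("holder",len(P),P.mean(0) if len(P) else 0)
E
```

```text
now [ 0.5786 -0.0207  0.0855] yaw 10.89 tilt -1.0 t 13.2667  cmd [0.0013 0.0042 0.0262] 0.0002 F [ 0.7  0.2 -4.3] w 0.0149
bar n 8946 pitch deg (+ = light end low) 0.03 z@grip top 0.1458 yaw 10.87 line pt [641.1827     -7.7100244] h 0.143 0.149
hub pts 128 ((541.64453125, -32.09183120727539), (59.43310546875, 22.743059158325195), 75.93318939208984)
holder 79 [706.98846348   5.99341925]
```

View pics/t7.png

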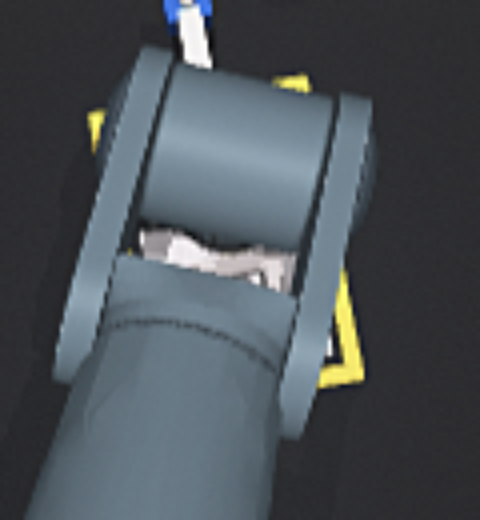

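The hub is mostly hidden from above. The wrist fit says the bar line is about 1.8 mm off sideways. I'll correct that and lower slightly, then check in the scene view.

Emit:
servo_tool(
  steps=[0.001, 0.003, 0.01, 0, 1, 0.001, 0.007, 0.02, 0, 1, 0.001, 0.007, 0.026, 0, 1, 0.001, 0.007, 0.026, 0, 1, 0.001, 0.007, 0.026, 0, 1, 0.001, 0.007, 0.026, 0, 1, 0.001, 0.007, 0.026, 0, 1, 0.001, 0.007, 0.026, 0, 1],
)

```text
time: 14.08
eef_pos: [0.5799, -0.0231, 0.0798]
eef_rot: [3.127, 0.298, 0.0]
wrist_force: [0.4, 0.1, -5.0]
gripper_width: 0.0148
grip_force: 59.0
```

```bash
python3 - <<'E'
from h import *
go(.5791,-.0225,.079,10.85)
im=get_image("wrist"); bartop(im)
im=get_image("scene"); W=cloud(im)
cv2.imwrite("pics/s8.png",cv2.resize(im["pixels"][180:280,230:363,::-1],None,fx=6,fy=6))
b=mask(im,"b")>0
h=b&(W[...,0]>.64)&(W[...,2]>.07)&(W[...,2]<.16); P=W[h]*1000; print("holder",len(P),P.min(0),P.max(0),np.median(P,0))
h=b&(W[...,0]<.56)&(np.abs(W[...,1]+.03)<.06)&(W[...,2]<.1); P=W[h]*1000; print("stub",len(P),P.min(0) if len(P) else 0,P.max(0) if len(P) else 0)
c,s=np.cos(np.radians(10.85)),np.sin(np.radians(10.85))
h=(mask(im,"w")>0)&(W[...,2]>.09)&(W[...,2]<.143)&(np.hypot(W[...,0]-.52,W[...,1]+.033)<.06); P=W[h]
d=P[:,:2]-[.5194,-.0331]; Q=np.c_[d[:,0]*c+d[:,1]*s,-d[:,0]*s+d[:,1]*c,P[:,2]]*1000
print(len(Q),np.percentile(Q,[1,5,50,95,99],axis=0).round(1))
E
```

```text
now [ 0.5799 -0.0231  0.0798] yaw 10.87 tilt -1.0 t 14.0833  cmd [-0.0026 -0.0029  0.0034] 0.0001 F [ 0.4  0.1 -5. ] w 0.0148
bar n 8945 pitch deg (+ = light end low) 0.05 z@grip top 0.1401 yaw 10.52 line pt [642.3178   -10.206547] h 0.138 0.143
holder 440 [ 640.93767221 -440.15966637   76.68055128] [ 885.58830696 1289.7523746   143.32843748] [ 705.48090681 -402.47673745   90.74650222]
stub 68 [513.60134291 -51.04193698  16.07288901] [533.39828168 -27.18838961  61.50986575]
116 [[-25.7 -32.9  97.1]
 [-24.1 -31.5 108.9]
 [  4.9 -19.7 138.6]
 [ 24.4   6.1 141.9]
 [ 26.5  13.  142.5]]
```

View pics/s8.png

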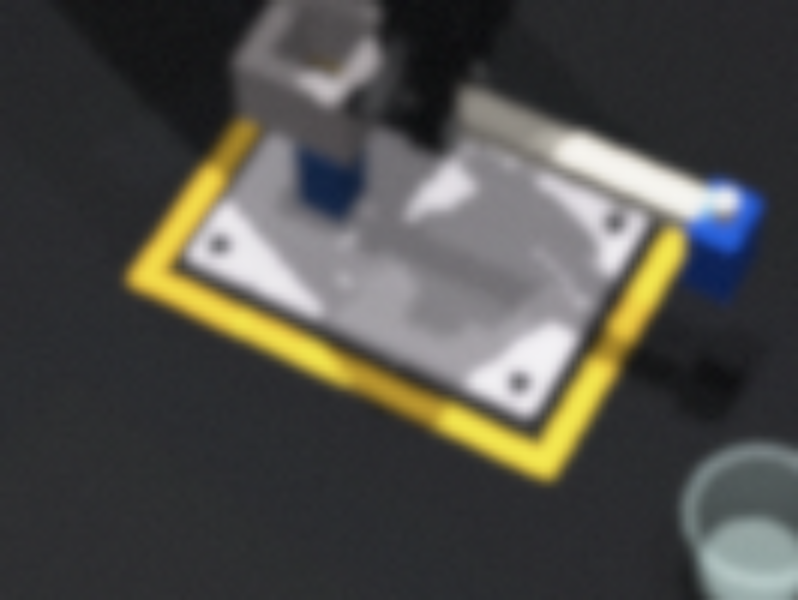

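The scene crop shows the hub over the stub, the bar running along the plate, and the plate inside the tape. I'll do one relative check of hub against stub in this same camera.

```bash
python3 - <<'E'
from h import *
im=get_image("scene"); W=cloud(im); H=cv2.cvtColor(im["pixels"],cv2.COLOR_RGB2HSV)
c,s=np.cos(np.radians(10.85)),np.sin(np.radians(10.85))
D=W[...,:2]-[.5194,-.0331]; X=(D[...,0]*c+D[...,1]*s)*1000; Y=(-D[...,0]*s+D[...,1]*c)*1000; Z=W[...,2]*1000
near=np.hypot(X,Y)<50
st=near&(H[...,0]>95)&(H[...,0]<135)&(H[...,1]>90)&(Z>20)&(Z<58)
hb=near&(Z>103)&(Z<133)&(Y<-15)
for n,m in(("stub",st),("hub",hb)):
    print(n,m.sum(),"X",np.percentile(X[m],[2,25,50,75,98]).round(1),"Y",np.percentile(Y[m],[2,25,50,75,98]).round(1))
top=near&(np.abs(Z-141)<5); v,u=np.nonzero(top); P=onplane(im,np.c_[u,v],.140)*1000-[519.4,-33.1]
Q=np.c_[P[:,0]*c+P[:,1]*s,-P[:,0]*s+P[:,1]*c]; print("hubtop",len(Q),np.percentile(Q,[2,50,98],axis=0).round(1))
print(np.round(bot.read_state()["eef_pos"],4), np.abs(bot.read_state()["joint_vel"]).max())
E
```

```text
stub 68 X [-9.  -2.7  5.4 10.  11.2] Y [-17.1 -15.1 -13.7 -10.5   1.9]
hub 132 X [-26.8 -12.2   2.5  18.   27.5] Y [-34.1 -32.4 -31.6 -30.7 -19.2]
hubtop 224 [[-27.6 -34. ]
 [ -6.7  -9.2]
 [ 25.3  22.5]]
[ 0.5798 -0.023   0.0798] 0.0014538813373884893
```

Relative to the stub, the hub is about 1 mm too far to −y and on target in x. One small nudge, then let it settle.

Emit:
servo_tool(
  steps=[0, -0.004, 0, 0, 1, 0, -0.004, 0, 0, 1, 0, -0.004, 0, 0, 1, 0, -0.004, 0, 0, 1, 0, -0.004, 0, 0, 1, 0, -0.004, 0, 0, 1, 0, -0.004, 0, 0, 1, 0, -0.004, 0, 0, 1, 0, -0.004, 0, 0, 1, 0, -0.004, 0, 0, 1, 0, -0.004, 0, 0, 1, 0, -0.004, 0, 0, 1],
)

```text
time: 15.23
eef_pos: [0.5796, -0.0221, 0.0797]
eef_rot: [3.127, 0.298, 0.0]
wrist_force: [-0.6, -0.0, -5.4]
gripper_width: 0.0153
grip_force: 59.0
```

```bash
python3 - <<'E'
from h import *
go(.5797,-.0222,.079,10.85)
bartop(get_image("wrist")); s=bot.read_state(); print(np.abs(s["joint_vel"]).max(),s["grip_force"])
print(job.close_job())
E
```

```text
now [ 0.5796 -0.0221  0.0797] yaw 10.87 tilt -1.0 t 15.2333  cmd [0.0004 0.0006 0.0028] 0.0001 F [-0.6 -0.  -5.4] w 0.0153
bar n 8915 pitch deg (+ = light end low) 0.03 z@grip top 0.1399 yaw 10.62 line pt [642.0904    -9.476973] h 0.137 0.142
0.0007074563342133224 59.0163516998291
the job is handed in; nothing more can be done
None
```

I handed in the job at 15 s: the plate lies centred inside the tape, and the sampler arm is held level by its balance point about 36 mm above the stub, its hole centred to about 1 mm; the first grip missed and shut on top of the stub (6 N), since the fingertips sit about 32 mm higher than the reported TCP, but the plate stayed put.

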